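Send a music-box drum and spring barrel to the parts wash

TASK

From the sloped parts rack under the strip lamp, take the pinned drum and the round spring barrel and set them gently in the steel tip pan, leaving the U-shaped bracket in its compartment. When both lie in the pan, lift the pan by its handle to tip them into the grey hopper, then lower the pan fully back down and let go. Do not bump the lamp, and leave the other things on the bench where they are.

Things in the scene. Friction and masses are not known exactly. Their poses are not given: they have to be found in the camera images.
- rack: Fixed parts rack, 292 mm wide (y): white plastic compartments on a wooden stand. Origin: on the bench under it; x points away from the robot, z up. The floor rises at 30 deg towards +x, 90 mm long, from the low front lip. Three compartments, 92 mm wide inside, centred at y = -96, 0, +96 mm; dividers 4 mm thick, 36 mm above the floor (square to it), front lip 14 mm, back wall 20 mm.
- rack_lip (a point): Inner foot of the rack's front lip, mid-width: x = -45 mm, z = 35 mm in the rack frame; axes as the rack's. Each compartment holds one brass part (which one varies), lying on the sloped floor against this lip, so its origin is 14 mm up the slope from the lip; it stands up to 5 mm off the compartment's middle in y.
- lamp: Strip lamp fixed to the rack (same origin and axes): level aluminium tube, 24 mm diameter, 360 mm long along y, axis at x = -8 mm, z = 165 mm in the rack frame, just above and behind the parts, on two 10 mm posts at y = +-175 mm. It blocks a gripper coming straight down on the parts: come in tilted, square to the sloped floor.
- drum: Pinned music-box drum, brass, lying on its side: cylinder 28 mm diameter with plain end flanges, 34 mm long along its own y axis (along the rack's y at the start), about 80 g. Origin: at the start the middle of its underside, i.e. 14 mm from its axis; z then points square to the rack floor, x up the slope. Flat ends, 34 mm apart.
- barrel: Spring barrel, brass: a round upright cylinder 28 mm diameter, 20 mm high, with a small steel arbor 8 mm diameter and 8 mm high on top, about 70 g. Origin: centre of its underside; z along its axis, square to the rack floor at the start.
- bracket: U-shaped brass bracket, 28 mm (x) by 36 mm (y), 27 mm high, two 6 mm upright walls. Origin: centre of its underside. It stays in the rack.
- hopper: Fixed grey sheet-metal hopper, open box 140 (x) by 190 (y) by 70 mm high, walls and floor 4 mm. Origin: centre of its underside on the bench. The tip pan stands on its -x side (towards the robot).
- pan (a joint): Hinge angle of the steel tip pan, rad: 0 = fully down, grows as the handle is lifted up and over towards the hopper, stop at 1.75. The axis runs along the hopper's y through point pan_hinge. Stiff hinge (0.3 N m friction, pan 250 g): the pan stays where it is left; about 5 N at the handle lifts it. Parts slide out before 1.5 rad.
- pan_hinge (a point): Point on the pan's hinge axis, mid-width, above the hopper's near wall: x = -55 mm, z = 86 mm in the hopper frame. Axes as the hopper's.
- pan_floor (a point): Centre of the pan's inner floor, moving with the pan; axes are the hopper's while the pan is down. Pan 109 mm long (x), 162 mm wide (y) inside, walls 22 mm high on three sides, open towards the hopper. When down, it lies 56 mm from the hinge and 5 mm below it, the floor falling 5 deg away from the hopper so that parts do not roll out.
- pan_handle (a point): Centre of the pan's handle: a black bar 14 mm diameter, 30 mm long along the hopper's y, on a 8 mm stem, 30 mm clear of the pan's rear wall. It lies 140 mm from the hinge on the -x side and 4 mm above it (pan down). Pinched across its two flat ends (30 mm) from above it can pivot between the fingers.
- tub: White plastic tub, 76 mm diameter, 60 mm high. Origin: centre of its underside. To be left alone.
- hammer: Small hammer lying on the bench, about 220 mm long. Origin: on the underside, x along the handle to the head. To be left alone.
- block: Wooden assembly block, 120 by 160 by 55 mm. Origin: centre of its underside. To be left alone.

How it is judged (in metres and radians):
On the way, in this order (a step that is already met when the one before it is completed fails the run):
1. the drum and the barrel both lie in the lowered pan, released and at rest (x of drum in the frame of pan_floor between -0.062 and 0.058 m and y of drum in the frame of pan_floor between -0.085 and 0.085 m and z of drum in the frame of pan_floor between -0.02 and 0.045 m and contact force between the fingers and drum below 0.1 N and linear speed of each of drum, barrel below 0.03 m/s and x of barrel in the frame of pan_floor between -0.062 and 0.058 m and y of barrel in the frame of pan_floor between -0.085 and 0.085 m and z of barrel in the frame of pan_floor between -0.02 and 0.045 m and contact force between the fingers and barrel below 0.1 N and value of joint pan below 0.1 rad), for 0.2 s.
2. the pan is tipped up and both parts are in the hopper (x of drum in the frame of hopper between -0.07 and 0.07 m and y of drum in the frame of hopper between -0.095 and 0.095 m and z of drum in the frame of hopper between -0.003 and 0.066 m and x of barrel in the frame of hopper between -0.07 and 0.07 m and y of barrel in the frame of hopper between -0.095 and 0.095 m and z of barrel in the frame of hopper between -0.003 and 0.066 m and value of joint pan above 0.5 rad), for 0.1 s.
At the end, for the whole second after the job is handed in: Drum and barrel lie at rest inside the hopper (inside its 140 x 190 mm outline and below its rim), the pan is back down (within 0.06 rad of its stop), and the bracket is within 20 mm of where it began (x of drum in the frame of hopper between -0.07 and 0.07 m and y of drum in the frame of hopper between -0.095 and 0.095 m and z of drum in the frame of hopper between -0.003 and 0.066 m and linear speed of each of drum, barrel below 0.03 m/s and x of barrel in the frame of hopper between -0.07 and 0.07 m and y of barrel in the frame of hopper between -0.095 and 0.095 m and z of barrel in the frame of hopper between -0.003 and 0.066 m and value of joint pan below 0.06 rad and distance of bracket from where it was at the start of the episode below 0.02 m); the robot touches nothing.
It fails at once if the drum falls into the pan (faster than 0.8 m/s, a drop of about 30 mm) instead of being set down (value of joint pan below 0.1 rad and linear speed of drum above 0.8 m/s and contact force between the fingers and drum below 0.1 N and x of drum in the frame of pan_floor between -0.062 and 0.058 m and y of drum in the frame of pan_floor between -0.085 and 0.085 m and z of drum in the frame of pan_floor above -0.02 m).
It fails at once if the barrel falls into the pan (faster than 0.8 m/s, a drop of about 30 mm) instead of being set down (value of joint pan below 0.1 rad and linear speed of barrel above 0.8 m/s and contact force between the fingers and barrel below 0.1 N and x of barrel in the frame of pan_floor between -0.062 and 0.058 m and y of barrel in the frame of pan_floor between -0.085 and 0.085 m and z of barrel in the frame of pan_floor above -0.02 m).
It fails at once if the lamp is bumped (more than 8 N) (contact force between lamp and the arm above 8 N or contact force between lamp and the fingers above 8 N).
It fails at once if the bracket is moved more than 20 mm (distance of bracket from where it was at the start of the episode above 0.02 m).
It fails at once if the tub, hammer or block is moved more than 30 mm (distance of any of tub, hammer, block from where it was at the start of the episode above 0.03 m).
It also fails if it takes over 72 s, if anything falls off the work surface, if the arm or the gripper's body presses on something with over 40 N, if the wrist force passes 120 N, or if a joint passes its speed limit or range.

ROBOT

A 6-joint arm with a two-finger parallel gripper is mounted at the origin on the work surface. World frame = base frame: x ahead of the robot, y to its left, z up, the work surface at z = 0. Lengths are in mm, angles in degrees, forces in N, time in s.
With the tool pointing down it reaches from about 350 to 925 mm from the base axis. Payload 6.4 kg.
Tool frame: the origin (TCP) lies at the very end of the fingers, on their centre line; the grasp point (between the pads) lies 19 mm behind it (bot.grip_depth is the z of the grasp point in the tool frame, in mm); z points along the fingers, y is the line along which they close (so a half turn about z gives the same grasp; the last joint's range is limited). The gripper opens to 85 mm and grips with 20 to 120 N. Pads are 22 mm wide; open, the fingers measure 114 mm over their backs; the gripper's body (76 mm by 85 mm) begins 54 mm behind the grasp point. The pads swing forward as they close: fully open they stand 13 mm farther back than shut.
Start: joints at [-87.267, 14.043, 89.255, -0, 76.702, -9.975], TCP at [142.995, -634.087, 231.29] pointing down, gripper open.
Joint ranges: [-179.41, 179.41], [-58.25, 129.5], [7.25, 145.43], [-54.29, 234.29], [11.92, 165.04], [-157.13, 157.13]. Speed limits (degrees/s): [147.25, 147.25, 180, 180, 180, 180].

INTERFACE

Orientations are given as a 3x3 rotation matrix whose columns are the frame's x, y, z axes.
In Python, from rig import bot gives the robot as it stands. Calls block until the motion is done:
- bot.move_to(position, orientation): joint-space move of the TCP to a pose.
- bot.move_linear(position, rate=150, frame=None, until_force=None): straight line of the TCP; frame=None keeps the orientation; rate is the mean speed in mm/s. With until_force (N) it stops when the force on the tool has changed by that much, and returns True; else False.
- bot.movej(angles): joint-space move.
- bot.set_gripper(opening, grasp_force=None): finger opening in mm; grasp_force is the grip in N (None keeps the last); returns when the fingers have stopped.
- bot.sleep(seconds).
- bot.ik(position, orientation): joint angles nearest the present ones, or None.
- bot.capture(name): name is "scene" or "side" or "wrist"; returns the picture (480x640x3 uint8, red, green, blue); there is no depth.
- bot.camera_info(name): a dict with "fx", "fy", "cx", "cy" (pixels), "R" (3x3) and "t" (3): a world point X has camera coordinates R X + t; the wrist camera has in their place "tool_from_camera" (4x4, takes a point from camera to tool coordinates, whose origin is the TCP and whose axes are the flange's). Camera axes: x right, y down, z forward; pixel columns grow to the right and rows downward; lengths in mm; the calibration is good to about 2 mm. The wrist camera is an equidistant fisheye: a pixel r from the principal point sees the ray r / f radians off the axis. A picture is of the moment at which its call begins: read the wrist's pose just before it. camera_info takes no time and is no camera call.
A pose or a line that the arm cannot do raises bot.MotionError and nothing moves.
- bot.job_done(): hands the job in, once; it reports no verdict.
Trained networks look in the newest picture that a camera, given by its name, has taken for a name from the list of things; names that differ only in an ending like _2 or _b are one class to them, and where a whole thing is asked for, a point or a joint stands for the part that bears it (a point fixed in the world has none). Each returns a list of dicts, best first, with "score" (0 to 1); they miss things now and then, are a little off and sometimes report something else, mostly with a low value. They report only what shows in the picture. A call takes as long as a camera call.
- bot.silhouettes(camera, thing): "region" (480x640 bool, what is visible of it) and "rect" ([centre column, centre row, width, height] in pixels, round what is visible of it).
Readings, each from a call of its own:
- bot.get_time_s(): time.
- bot.get_joint_pos(): joint angles.
- bot.get_dq(): joint speeds.
- bot.get_joint_efforts(): joint torques, N m.
- bot.get_tool_pos(): TCP position.
- bot.get_tcp_rot(): TCP orientation.
- bot.get_ft_force(): force on the tool from outside, world axes, zero at the start.
- bot.get_ft_torque(): the same for the moment, N m.
- bot.get_opening(): finger opening in mm.
Only numpy, scipy, OpenCV 4.12 (cv2) and the standard library are available. Lean on these libraries where they do the work, as an engineer would, in place of code of your own. Each camera call takes 0.05 s, during which the arm holds its last target. There are 200 camera calls.

## Working session

There is one attempt and no reset: what is moved stays moved. The work goes in short steps, each a Python script; the robot and the scene stay as the last script left them, time stands still between calls to the robot, and variables do not carry over. Pictures are saved under pics/ and viewed, on a budget of 10 in all, crops included, one or two more only if the job needs it, and the job is handed in when it is done.

```bash
ls; mkdir -p pics
cat > look.py <<'E'
from rig import bot
import cv2,numpy as np
np.set_printoptions(precision=1,suppress=True)
for c in("scene","side"):
    im=bot.capture(c); cv2.imwrite(f"pics/{c}0.png",im[:,:,::-1])
    i=bot.camera_info(c); R=np.array(i["R"]);print(c,{k:i[k] for k in("fx","fy","cx","cy")},"pos",-R.T@np.array(i["t"]),R.tolist())
    for th in("rack","lamp","drum","barrel","bracket","hopper","pan_floor","pan_handle","tub","hammer","block"):
        for s in bot.silhouettes(c,th)[:2]: print(th,round(s["score"],2),np.array(s["rect"]))
print(bot.get_time_s(),bot.grip_depth,bot.camera_info("wrist"))
E
python3 look.py
```

```text
pics
scene {'fx': 436.1607636620992, 'fy': 436.1607636620992, 'cx': 326.6038307957387, 'cy': 234.14515042647193} pos [1013.5  587.   674.4] [[-0.8702020347239244, 0.4926366053763232, 0.007589058283751932], [0.28537565541335874, 0.5165292979688562, -0.8073154399843945], [-0.401633108769356, -0.7003618060567649, -0.5900713402268993]]
rack 0.93 [468.2 311.7 189.1 182.6]
rack 0.39 [325.7 204.1  58.2  43.5]
lamp 0.88 [466.2 308.8 191.3 180.3]
drum 0.56 [502.6 333.9  22.3  22.1]
barrel 0.49 [421.4 281.7  10.8  15. ]
bracket 0.69 [461.1 304.9  22.9  20. ]
bracket 0.17 [421.6 279.6  12.4  17.6]
hopper 0.66 [303.3 221.9 109.2  78.1]
pan_floor 0.92 [325.5 204.   60.8  44.2]
pan_handle 0.69 [321.7 203.2  63.8  49.2]
tub 0.95 [298.6 309.8  39.1  43.3]
hammer 0.76 [263.9 190.2  73.3  28.1]
hammer 0.4 [327.8 205.5  63.   43. ]
block 0.65 [469.1 311.9 191.9 179.3]
block 0.63 [369.2 418.4 106.2 119.8]
side {'fx': 614.9983379082491, 'fy': 614.9983379082491, 'cx': 321.8363990178291, 'cy': 248.11206170418447} pos [-110.5  881.5  954.3] [[-0.7993692786619473, -0.600477000679819, 0.02088367750294147], [-
[... 342 characters left out ...]

barrel 0.65 [309.7 317.3  14.2  11.6]
bracket 0.86 [287.2 347.8  25.   24.2]
hopper 0.75 [347.2 234.7 111.7  85.4]
pan_floor 0.66 [363.5 232.9  77.7  46.7]
pan_floor 0.48 [263.1 377.6  18.3  21.5]
pan_handle 0.65 [361.4 231.8  82.1  49.5]
tub 0.63 [241.9 265.6  28.1  35.5]
hammer 0.85 [402.2 203.2  75.9  35.8]
block 0.85 [158.1 322.6  94.7  76.3]
block 0.55 [401.5 203.2  79.8  32.9]
1.2 -18.700000000000003 {'fx': 371.64829954431775, 'fy': 371.64829954431775, 'cx': 316.41588752586415, 'cy': 236.2050273657977, 'tool_from_camera': array([[   0. ,   -1. ,   -0.3,   73.7],
       [   1. ,    0. ,    0. ,    0.5],
       [   0. ,   -0.3,    1. , -142.3],
       [   0. ,    0. ,    0. ,    1. ]])}
```

View pics/scene0.png

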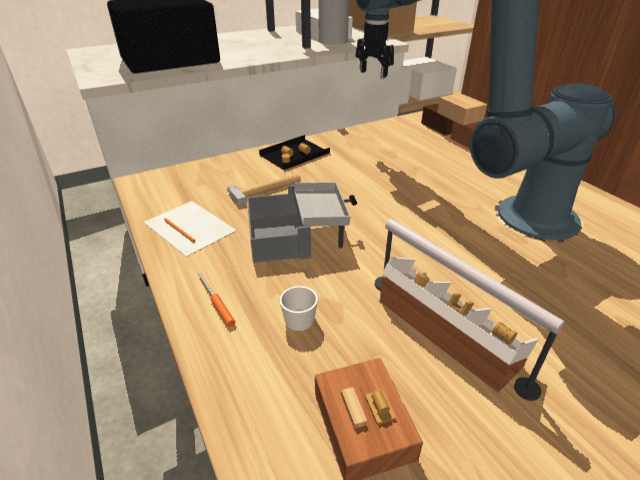

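View pics/side0.png

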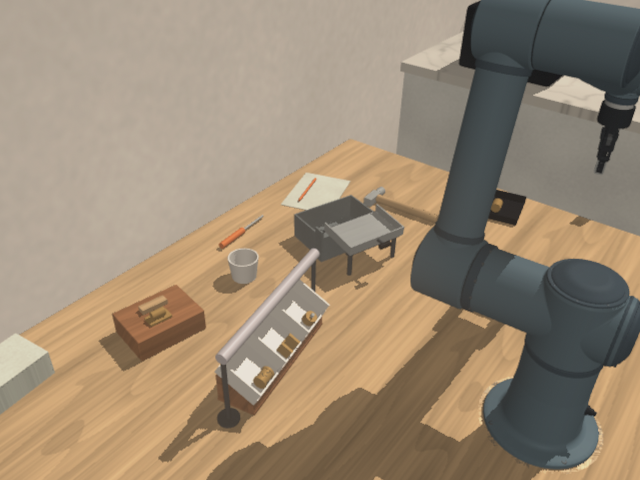

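The scene shows the drum (503,334), the bracket (461,305) and the barrel (421,282) in the rack. The hopper is near (280,225), with the pan on its robot side at (322,205) and the handle at (351,200). Both views agree on this. I'll zoom in to pick keypoints.

```bash
cat > m.py <<'E'
import cv2,numpy as np
a=cv2.imread("pics/scene0.png");b=cv2.imread("pics/side0.png")
c=lambda im,x,y:cv2.resize(im[y:y+75,x:x+100] if 0 else im[y:y+90,x:x+120],(400,300),interpolation=cv2.INTER_CUBIC)
d=lambda im,x,y:cv2.resize(im[y:y+195,x:x+260],(400,300),interpolation=cv2.INTER_CUBIC)
cv2.imwrite("pics/m1.png",np.vstack([np.hstack([c(a,242,178),c(b,288,190)]),np.hstack([d(a,340,213),d(b,150,240)])]))
E
python3 m.py
```

```text
(no output)
```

View pics/m1.png

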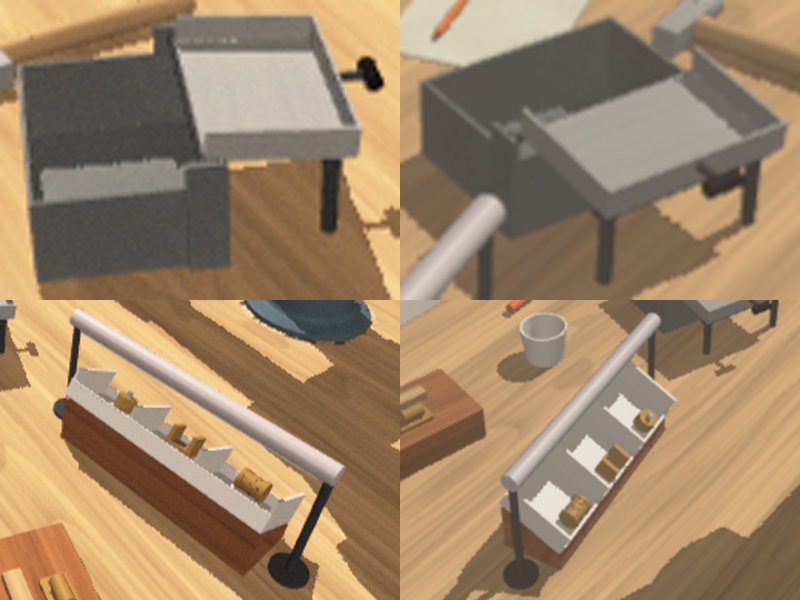

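```bash
cat > fit.py <<'E'
import numpy as np
from scipy.optimize import least_squares
from rig import bot
np.set_printoptions(precision=1,suppress=True)
I={c:bot.camera_info(c) for c in("scene","side")}
def proj(c,X):
    i=I[c];p=np.array(i["R"])@X+np.array(i["t"]).ravel();return np.array([i["fx"]*p[0]/p[2]+i["cx"],i["fy"]*p[1]/p[2]+i["cy"]])
def T(p,X):
    c,s=np.cos(p[2]),np.sin(p[2]);return np.array([p[0]+c*X[0]-s*X[1],p[1]+s*X[0]+c*X[1],X[2]])
H=[("scene",(70,-95,70),(248.6,197.5)),("scene",(70,95,70),(251.9,238.6)),("scene",(70,95,0),(254,262)),("scene",(-195,0,90),(353,200.2)),
("side",(70,95,70),(295.2,214.6)),("side",(70,-95,70),(351,195.4)),("side",(70,95,0),(295.2,235)),("side",(-70,95,0),(321,261.1)),("side",(-195,0,90),(384.6,244))]
Rk=[("scene",(-8,-180,165),(388.8,226)),("scene",(-8,180,165),(558.5,326.1)),("side",(-8,-180,165),(315.8,254.3)),("side",(-8,180,165),(223.5,357)),("scene",(-8,175,2),(527.9,388.5)),("side",(-8,175,2),(228.7,418.2))]
u=np.array([np.cos(np.pi/6),0,.5]);n=np.array([-.5,0,np.cos(np.pi/6)])
lip=np.array([-45,0,35])
def part(y,h): return lip+14*u+h*n+np.array([0,y,0])
for k,D in(("hopper",H),("rack",Rk)):
    best=min((least_squares(lambda p:np.concatenate([proj(c,T(p,np.array(X,float)))-q for c,X,q in D]),[600,y0,a],x_scale=[100,100,1],loss="soft_l1") for a in(-.5,0,.5) for y0 in(0,-300,200)),key=lambda r:r.cost)
    print(k,best.x[:2],np.degrees(best.x[2]),best.fun.reshape(-1,2).tolist().__str__() if 0 else best.fun)
    if k=="rack":
        for nm,y,h in(("drum",96,14),("bracket",0,12),("barrel",-96,12)):
            print(nm,*[proj(c,T(best.x,part(y,h))) for c in I])
E
python3 fit.py
```

```text
hopper [ 668.5 -262.6] -19.187371642004567 [-0.8 -0.2 -1.2  1.1 -0.5  1.1  0.8  0.5 -0.3 -0.6  1.3 -0.7 -0.2  0.6
  2.6  0.5  0.9  1.6]
rack [513.1 191.4] 10.438578336147666 [-0.1 -2.1  0.8  1.  -0.  -1.7 -0.9  2.4 -1.1 -0.2  1.6 -0.2]
drum [504.2 332.9] [265.  377.4]
bracket [460.5 305. ] [288.6 346.6]
barrel [422.8 279.8] [310.1 318.6]
```

```bash
cat > h.py <<'E'
import numpy as np,cv2
from rig import bot
np.set_printoptions(precision=1,suppress=True)
hop=[668.5,-262.6,np.radians(-19.19)]; rk=[513.1,191.4,np.radians(10.44)]
def Rz(a): c,s=np.cos(a),np.sin(a);return np.array([[c,-s,0],[s,c,0],[0,0,1]])
def H(X): return Rz(hop[2])@np.array(X,float)+[hop[0],hop[1],0]
def K(X): return Rz(rk[2])@np.array(X,float)+[rk[0],rk[1],0]
def tool(yaw,tilt): # tilt deg: tool z = -(floor normal), floor rising tilt towards +x; tool x = -u, tool y=+y
    t=np.radians(tilt);u=np.array([np.cos(t),0,np.sin(t)]);n=np.array([-np.sin(t),0,np.cos(t)])
    return Rz(yaw)@np.c_[-u,[0,1,0],-n]
u=np.array([np.cos(np.pi/6),0,.5]);n=np.array([-.5,0,np.cos(np.pi/6)]);lip=np.array([-45,0,35.])
def part(y,h): return K(lip+14*u+h*n+np.array([0,y,0]))
def wpose():
    return np.array(bot.get_tool_pos()),np.array(bot.get_tcp_rot())
def wproj(X,P,R):
    i=bot.camera_info("wrist");M=np.linalg.inv(np.array(i["tool_from_camera"]))
    p=M[:3,:3]@(R.T@(np.asarray(X)-P))+M[:3,3];r=np.hypot(p[0],p[1]);th=np.arctan2(r,p[2])
    return np.array([i["cx"]+i["fx"]*th*p[0]/r,i["cy"]+i["fy"]*th*p[1]/r])
def snap(name,pts):
    P,R=wpose();im=bot.capture("wrist")[:,:,::-1].copy();cv2.imwrite(f"pics/{name}_raw.png",im)
    np.savez(f"pics/{name}.npz",P=P,R=R)
    for X in pts:
        q=wproj(X,P,R);cv2.drawMarker(im,tuple(int(v) for v in np.round(q)),(0,0,255),0,9,1)
    cv2.imwrite(f"pics/{name}.png",im);return P,R
E
cat > s1.py <<'E'
from h import *
A=tool(hop[2],0)
print(bot.get_tcp_rot())
p=H([-115,0,250]);print(p,bot.ik(p,A))
for nm,y in(("drum",96),("barrel",-96)):
    for h in(4,90): print(nm,part(y,h),bot.ik(part(y,h),tool(rk[2],30)))
bot.move_to(p,A)
pts=[H(v) for v in[(70,95,70),(70,-95,70),(-195,0,90),(-195,15,90),(-195,-15,90),(-165.5,81,76+22),(-165.5,-81,98),(-55,81,86),(-55,-81,86)]]
P,R=snap("w1",pts)
for t in("pan_floor","pan_handle","hopper"):
    for s in bot.silhouettes("wrist",t)[:2]: print(t,round(s["score"],2),np.array(s["rect"]))
print(bot.get_time_s(),bot.get_joint_pos())
E
python3 s1.py
```

```text
[[ 1.   0.2 -0. ]
 [ 0.2 -1.   0. ]
 [ 0.  -0.  -1. ]]
[ 559.9 -224.8  250. ] [ -32.6    7.    95.3   -0.    77.7 -103.4]
drum [461.4 279.5  45.5] [ 21.9   3.6 128.  -17.1  19.7 -63.9]
drum [419.1 271.7 119.9] [ 23.2 -12.4 132.6 -12.4  31.  -68.2]
barrel [496.2  90.7  45.5] [  -7.    -2.9  134.5   24.4   21.3 -128.2]
barrel [453.9  82.9 119.9] [  -9.4  -22.2  139.8   17.1   35.1 -121.5]
pan_floor 0.62 [315.1 201.9 205.4 174.6]
pan_handle 0.94 [314.4 202.1 209.  181.1]
pan_handle 0.21 [118.8 284.4  72.5 123.1]
hopper 0.61 [316.1 246.6 219.8 268.1]
hopper 0.32 [569.1  81.6 141.7 130.9]
3.5 [ -32.7    7.    95.3   -0.    77.7 -103.4]
```

View pics/w1.png

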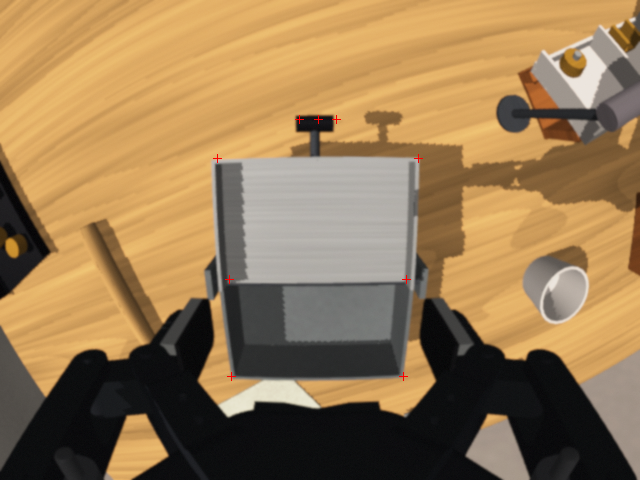

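The wrist picture matches the fit. The handle is seen at (314.5,124) against a predicted (318,119.5), so I'll shift the hopper by 2 mm and 0.7°. Next is the barrel.

```bash
sed -i 's/^hop=.*; rk/hop=[668.5+1.9,-262.6-.6,np.radians(-18.5)]; rk/' h.py
cat > s2.py <<'E'
from h import *
B=tool(rk[2],30)
for h in(200,170,150,130): 
    q=bot.ik(part(-96,h),B);print(h,q)
    if q is not None: break
bot.set_gripper(46,40)
bot.move_to(part(-96,h),B)
bot.move_linear(part(-96,75),rate=200)
pts=[part(-96,20),part(-96,28),part(-96-14,20),part(-96+14,20)]+[K(lip+np.array([0,y,0])) for y in(-50,-142)]+[K(lip+90*u+np.array([0,y,0])) for y in(-50,-142)]
P,R=snap("w2",pts);np.set_printoptions(precision=1)
print([wproj(p,P,R) for p in pts])
for s in bot.silhouettes("wrist","barrel")[:2]: print(round(s["score"],2),np.array(s["rect"]))
print(bot.get_time_s(),P,bot.get_joint_pos())
E
python3 s2.py
```

```text
200 [ -13.5  -46.   142.5   14.1   56.5 -118.9]
[array([317.7, 259. ]), array([317.7, 264.1]), array([293. , 258.9]), array([342.3, 258.9]), array([392.2, 226. ]), array([242.8, 225.9]), array([382.4, 349. ]), array([252.3, 349. ])]
0.87 [313.9 258.2  47.8  49.3]
0.32 [ 17.2 319.2  29.2  93. ]
6.1417 [461.9  83.9 107.6] [  -8.9  -18.9  139.    18.    32.5 -122.2]
```

View pics/w2.png

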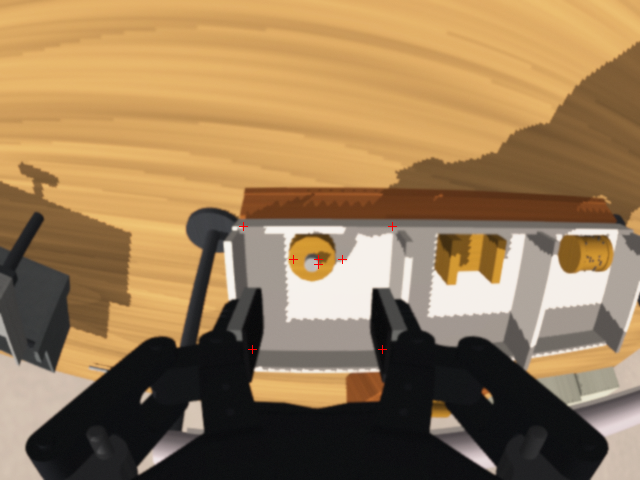

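The barrel is seen at (312.5,257.5) against a predicted (317.7,259), so it sits at y ≈ -99 mm and the slope position is right. Grasping it.

```bash
cat > s3.py <<'E'
from h import *
y=-99
bot.move_linear(part(y,75),rate=100)
r=bot.move_linear(part(y,4),rate=80,until_force=6)
P=np.array(bot.get_tool_pos());print("hit",r,np.linalg.norm(P-part(y,4)))
bot.set_gripper(20,45);print("open",bot.get_opening(),bot.get_ft_force())
bot.move_linear(part(y,100),rate=150)
bot.move_linear(part(y,180),rate=200)
print("open",bot.get_opening(),bot.get_time_s(),bot.get_joint_pos())
im=bot.capture("wrist");cv2.imwrite("pics/w3.png",im[:,:,::-1])
for s in bot.silhouettes("wrist","barrel")[:2]: print(round(s["score"],2),np.array(s["rect"]))
D=tool(hop[2],5)
for h in(60,3): print(bot.ik(H([-116,-38,80.5+h]),D))
E
python3 s3.py
```

```text
hit False 0.3537872397639745
open 26.156729453494098 [-7.1 -0.9  7.8]
open 26.21797221606171 9.075 [ -13.2  -41.9  142.4   14.6   52.6 -119.7]
0.56 [318.  314.5  66.   80.3]
0.28 [522.2 220.1  41.2  32.9]
[ -36.9   11.3  102.7    1.8   61.3 -109.2]
[ -36.9   15.9  104.     1.9   55.4 -109.4]
```

```bash
cat > place.py <<'E'
from h import *
import sys
y=float(sys.argv[1])
D=tool(hop[2],5)
bot.move_to(H([-116,y,230]),D)
bot.move_linear(H([-116,y,80.6+25]),rate=200)
r=bot.move_linear(H([-116,y,80.6+1]),rate=40,until_force=4)
P=np.array(bot.get_tool_pos());print("hit",r,"z above floor",P[2]-80.6,bot.get_ft_force())
bot.set_gripper(48);bot.sleep(.1)
bot.move_linear(H([-116,y,230]),rate=200)
snap("p%d"%y,[H([-116,y,80.6])])
for t in("barrel","drum"):
  for s in bot.silhouettes("wrist",t)[:2]: print(t,round(s["score"],2),np.array(s["rect"]))
print(bot.get_time_s())
E
python3 place.py -38
```

```text
hit True z above floor 5.110096735763605 [-2.3  1.1  5.8]
barrel 0.62 [316.6 211.6  36.8  39.2]
barrel 0.6 [360.3 193.6 222.6 188.3]
drum 0.75 [362.2 193.5 227.9 188.6]
drum 0.23 [356.2 236.3 235.8 279.7]
13.3
```

View pics/p-38.png

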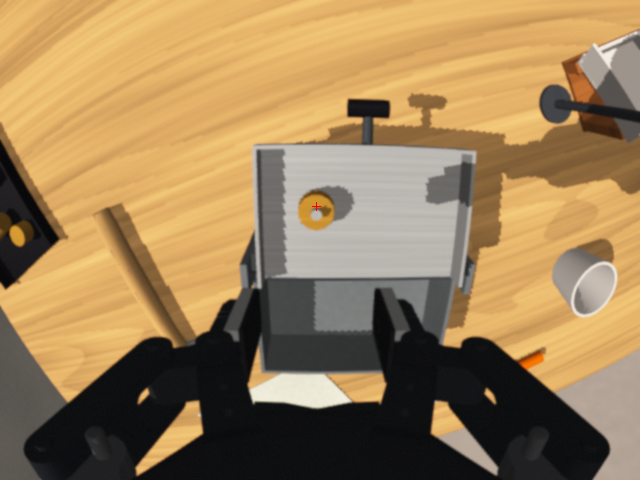

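The barrel stands upright in the pan at (316,211), right on the marker. Now the drum.

```bash
cat > s4.py <<'E'
from h import *
B=tool(rk[2],30)
print(bot.ik(part(96,170),B))
bot.move_to(part(-96,190),B)
bot.move_to(part(96,170),B)
bot.move_linear(part(96,75),rate=200)
pts=[part(96,28),part(96-17,14),part(96+17,14)]+[K(lip+np.array([0,y,0])) for y in(50,142)]
P,R=snap("w4",pts);print([wproj(p,P,R) for p in pts])
for s in bot.silhouettes("wrist","drum")[:2]: print(round(s["score"],2),np.array(s["rect"]))
print(bot.get_time_s(),bot.get_joint_pos())
E
python3 s4.py
```

```text
[ 24.7 -26.5 134.7 -10.4  43.1 -69.9]
[array([318.7, 264. ]), array([289.5, 255.3]), array([347.7, 255.2]), array([243.7, 225.9]), array([393.1, 225.8])]
0.56 [318.1 258.9  61.9  46.2]
16.2333 [ 22.9  -9.8 131.9 -13.   28.9 -67.7]
```

View pics/w4.png

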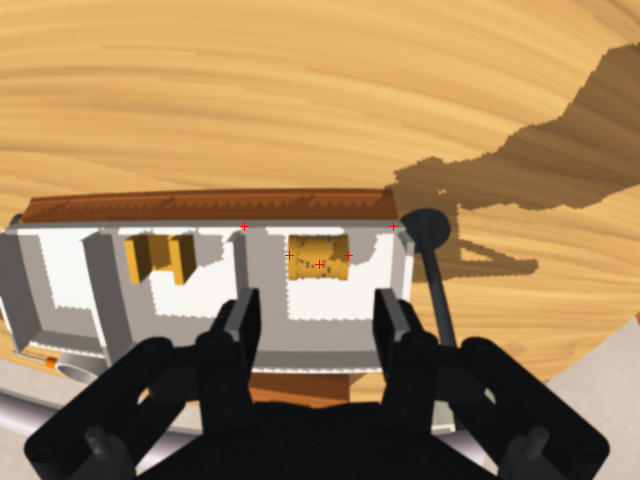

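The drum is centred at (318,258), exactly as predicted. Grasping and placing it.

```bash
cat > s5.py <<'E'
from h import *
y=96;B=tool(rk[2],30)
r=bot.move_linear(part(y,4),rate=80,until_force=6)
print("hit",r,np.linalg.norm(np.array(bot.get_tool_pos())-part(y,4)))
bot.set_gripper(24,45);print("open",bot.get_opening())
bot.move_linear(part(y,100),rate=150)
bot.move_linear(part(y,170),rate=200)
print("open",bot.get_opening(),bot.get_time_s())
bot.move_to(part(-96,190),B)
E
python3 s5.py && python3 place.py 38
```

```text
hit False 0.45112197179260394
open 32.873626231195495
open 33.17400024317642 18.8333
hit True z above floor 5.344814784893643 [-1.1  1.2  4.8]
barrel 0.74 [222.6 210.7  39.4  39.3]
drum 0.65 [316.9 168.8  43.1  33.9]
drum 0.51 [561.5  70.  157.  132. ]
23.575
```

View pics/p38.png

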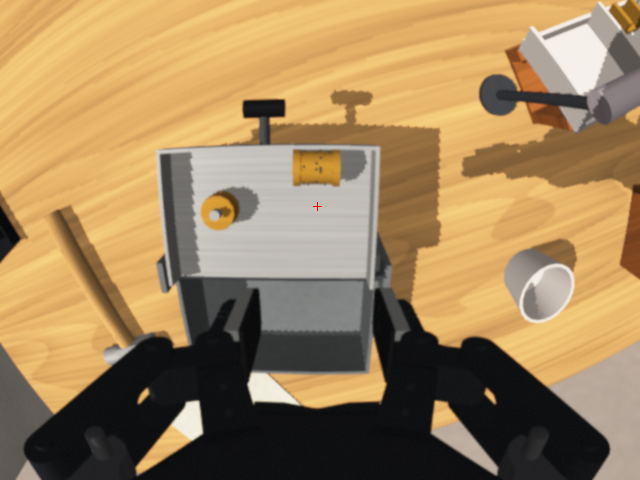

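Both parts lie in the pan, with the drum against the rear wall at (317,168) and the barrel at (220,211). The handle shows in three wrist pictures, so I'll triangulate it.

```bash
cat > s6.py <<'E'
from h import *
from scipy.optimize import least_squares
obs=[("w1",(314.5,123.5)),("p-38",(368.5,108)),("p38",(264,108))]
D=[(np.load(f"pics/{k}.npz"),q) for k,q in obs]
for fz in(None,90):
    f=lambda x:np.concatenate([wproj(x if fz is None else [*x,fz],d["P"],d["R"])-q for d,q in D])
    r=least_squares(f,H([-195,0,90])[:3 if fz is None else 2]);x=r.x if fz is None else np.array([*r.x,fz])
    print(x,"hopper frame",Rz(hop[2]).T@(x-[hop[0],hop[1],0]),r.fun)
for th in np.arange(0,96,15):
    t=np.radians(th);X=H([-55-140*np.cos(t)+4*np.sin(t),0,86+140*np.sin(t)+4*np.cos(t)-19]);print(th,bot.ik(X,tool(hop[2],0)))
E
python3 s6.py
```

```text
[ 486.5 -201.9   90.6] hopper frame [-193.9   -0.2   90.6] [ 0.1 -0.4 -0.1  0.2  0.   0.1]
[ 486.5 -201.9   90. ] hopper frame [-193.9   -0.2   90. ] [ 0.1 -0.3 -0.2  0.2  0.1  0.1]
0 [ -34.9    9.6  113.    -0.    57.4 -106.4]
15 [ -34.7    6.9  111.5   -0.    61.6 -106.2]
30 [ -34.3    6.1  108.4   -0.    65.5 -105.8]
45 [ -33.6    7.   104.1   -0.    68.8 -105.1]
60 [ -32.9    9.6   98.9   -0.    71.5 -104.4]
75 [ -32.1   13.2   93.2   -0.    73.5 -103.6]
90 [ -31.3   17.7   87.4   -0.    74.9 -102.8]
```

```bash
cat > s7.py <<'E'
from h import *
D=tool(hop[2],0)
def hp(th,dz=-19): 
    t=np.radians(th);return H([-54-140*np.cos(t)+4*np.sin(t),0,86.3+140*np.sin(t)+4*np.cos(t)+dz])
bot.move_to(hp(0,90),D)
r=bot.move_linear(hp(0),rate=120,until_force=8);print("hit",r)
bot.set_gripper(22,40);print("open",bot.get_opening(),bot.get_ft_force())
for th in np.arange(6,97,6):
    bot.move_linear(hp(th),rate=60)
    if th%18==0: print(th,bot.get_ft_force(),bot.get_opening())
bot.sleep(.5);print(bot.get_time_s())
for c in("scene","side"): cv2.imwrite(f"pics/{c}7.png",bot.capture(c)[:,:,::-1])
a=cv2.imread("pics/scene7.png");b=cv2.imread("pics/side7.png")
c=lambda im,x,y:cv2.resize(im[y:y+120,x:x+120],(400,400),interpolation=cv2.INTER_CUBIC)
cv2.imwrite("pics/m7.png",np.hstack([c(a,242,155),c(b,288,165)]))
E
python3 s7.py
```

```text
hit False
open 29.234441076759673 [-0.4  1.1  4.9]
18 [-1.4 -1.8 -0.6] 28.839716375370703
36 [-4.3 -1.9  0.4] 28.844104331835982
54 [-2.8 -5.  -1.9] 28.482046694732798
72 [-2.1 -5.6 -0.7] 28.850342498499973
90 [-1.4 -6.4  0.2] 29.098214492850037
32.1667
```

View pics/m7.png

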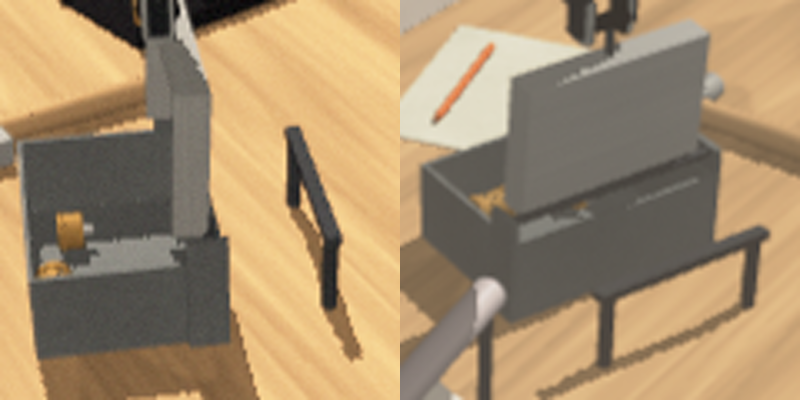

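Both brass parts lie on the hopper floor and the pan stands upright. Now I'll lower the pan.

```bash
cat > s8.py <<'E'
from h import *
def hp(th,dz=-19): 
    t=np.radians(th);return H([-54-140*np.cos(t)+4*np.sin(t),0,86.3+140*np.sin(t)+4*np.cos(t)+dz])
for th in np.arange(90,1,-6): bot.move_linear(hp(th),rate=70)
r=bot.move_linear(hp(-3),rate=30,until_force=18)
print("stop",r,np.array(bot.get_tool_pos())-hp(0),bot.get_ft_force(),bot.get_opening())
bot.set_gripper(48);bot.sleep(.2)
bot.move_linear(hp(0,100),rate=150)
bot.move_to(H([-116,0,260]),tool(hop[2],0))
t=snap("w8",[H(v) for v in[(-194,0,90.5),(-165.5,81,98),(-165.5,-81,98)]])
for k in("barrel","drum","pan_handle"):
  for s in bot.silhouettes("wrist",k)[:2]: print(k,round(s["score"],2),np.array(s["rect"]))
print(bot.get_time_s(),bot.get_ft_force())
E
python3 s8.py
```

```text
stop True [ 0.  -0.1  3.5] [-3.8  1.1  8.7] 28.57940234118059
barrel 0.9 [287.9 327.3  22.4  30. ]
drum 0.63 [348.4 340.1  27.9  21.2]
pan_handle 0.78 [314.1 200.5 203.7 171.4]
40.2583 [0.6 0.2 0.7]
```

View pics/w8.png

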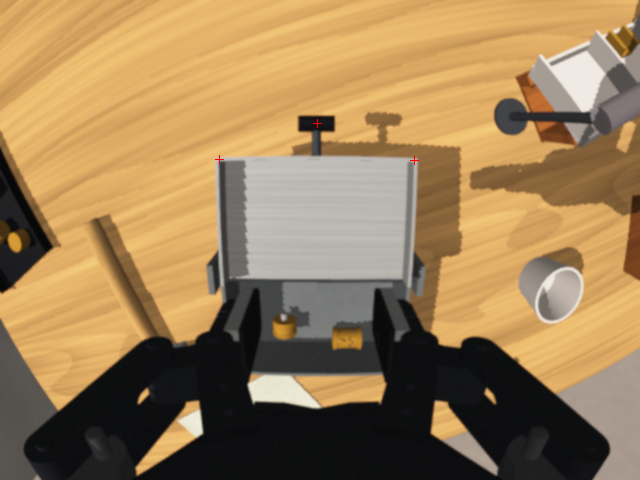

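Both parts lie in the hopper, the barrel at (285,327) and the drum at (347,339), and the pan looks down. The stop registered about 3.5 mm high, so I'll press the handle lightly to make sure it is fully down.

```bash
cat > s9.py <<'E'
from h import *
D=tool(hop[2],0)
bot.set_gripper(0,20)
bot.move_to(H([-194,0,150]),D)
bot.move_linear(H([-194,0,110]),rate=100)
r=bot.move_linear(H([-194,0,88]),rate=25,until_force=10)
P=np.array(bot.get_tool_pos());print("pressed",r,"handle centre z",P[2]-7,bot.get_ft_force())
bot.move_linear(H([-194,0,200]),rate=120)
bot.sleep(.5);print(bot.get_ft_force(),bot.get_time_s())
for c in("scene",):
    bot.capture(c)
    for t in("drum","barrel","bracket"):
        for s in bot.silhouettes(c,t)[:2]: print(t,round(s["score"],2),np.array(s["rect"]))
if r and P[2]-7<93: bot.job_done();print("handed in")
E
python3 s9.py
```

```text
pressed True handle centre z 89.81955099664677 [-2.1  1.8  7.8]
[ 0.5  0.3 -0.1] 44.0417
bracket 0.78 [460.9 305.2  25.5  18.5]
the job is handed in; nothing more can be done
handed in
```

The job is done and handed in at about 44 s of the 72 s allowed. The drum and the barrel went from the rack into the pan, were tipped into the hopper, and the pan is back down and released. No verdict was reported.

- **Parts:** the wrist picture after lowering showed both lying on the hopper floor. In the last scene picture the network found neither of them, and I did not view that picture.
- **Pan:** while lowering, the stop registered about 3.5 mm high at the handle. I then pressed the handle down to about 10 N and measured its centre at z ≈ 89.8 mm, against 90 mm for fully down.
- **Bracket:** it is unmoved in the scene view, at (460.9, 305.2) px now and (461.1, 304.9) px at the start.
- **Gripper:** it is clear of everything, with tool force near 0 N.
- **Not checked:** I did not read lamp contact directly; nothing in the moves or pictures suggested a touch. I also did not re-measure the tub, hammer and block, and the arm did not work near the block.

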